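Find the syrup pump with the tired spring and tag it

TASK

One of the three syrup pumps on the drinks counter has a tired spring: go along the row from the robot's left to its right and press each pump's black cap down about half-way with the fingertips to feel which gives most easily, letting each spring back up. Then push the white tag on that softest pump's lid fully down onto its holder, so that the others on shift know it is out of use. Leave the other two tags up; nothing is picked up, and the dispensers and everything else on the counter stay where they are.

Things in the scene. Friction and masses are not known exactly. Their poses are not given: they have to be found in the camera images.
- dispenser_a: one of three like-looking loose steel syrup dispensers (3 kg) in a row across the counter, in any order, neighbours 170 to 290 mm apart sideways; 176 mm along its x, 116 mm along y, lid top 158 mm high; origin at the centre of its underside, z up, x from its spout (robot side) to its tag, turned up to 0.3 rad; the spout reaches 130 mm to -x at up to 173 mm height
- cap_a (a point): centre of the flat top of dispenser_a's black round push cap, 46 mm wide, 13 mm thick; at rest 216 mm above the counter, 20 mm to the dispenser's -x of its centre, 80 mm from its tag; it moves straight down with the cap
- pump_a (a joint): how far the cap of dispenser_a is pressed down (m): 0 at rest, 0.034 at the bottom; a spring returns it. It starts to give at 1 to 6 N and resists more with depth: half-way about 4 N for the one tired spring, 9 to 14 N for the two sound ones (bottom: at most 22 N)
- tag_a_top (a point): centre of the flat top of dispenser_a's white plastic tag: a head 22 mm along the dispenser's x, 42 mm along y, 8 mm thick, on a tongue that slides down in a dark steel holder, 60 mm to the dispenser's +x of its centre; 192 to 194 mm above the counter when up, 176 mm when its head sits on the holder
- tag_a (a joint): how far dispenser_a's tag is pushed down (m): 0 to 0.002 at the start (up), 0.018 fully down with its head on the holder; it slides with about 3 N of friction and stays where it is left
- dispenser_b: one of three like-looking loose steel syrup dispensers (3 kg) in a row across the counter, in any order, neighbours 170 to 290 mm apart sideways; 176 mm along its x, 116 mm along y, lid top 158 mm high; origin at the centre of its underside, z up, x from its spout (robot side) to its tag, turned up to 0.3 rad; the spout reaches 130 mm to -x at up to 173 mm height
- cap_b (a point): centre of the flat top of dispenser_b's black round push cap, 46 mm wide, 13 mm thick; at rest 216 mm above the counter, 20 mm to the dispenser's -x of its centre, 80 mm from its tag; it moves straight down with the cap
- pump_b (a joint): how far the cap of dispenser_b is pressed down (m): 0 at rest, 0.034 at the bottom; a spring returns it. It starts to give at 1 to 6 N and resists more with depth: half-way about 4 N for the one tired spring, 9 to 14 N for the two sound ones (bottom: at most 22 N)
- tag_b_top (a point): centre of the flat top of dispenser_b's white plastic tag: a head 22 mm along the dispenser's x, 42 mm along y, 8 mm thick, on a tongue that slides down in a dark steel holder, 60 mm to the dispenser's +x of its centre; 192 to 194 mm above the counter when up, 176 mm when its head sits on the holder
- tag_b (a joint): how far dispenser_b's tag is pushed down (m): 0 to 0.002 at the start (up), 0.018 fully down with its head on the holder; it slides with about 3 N of friction and stays where it is left
- dispenser_c: one of three like-looking loose steel syrup dispensers (3 kg) in a row across the counter, in any order, neighbours 170 to 290 mm apart sideways; 176 mm along its x, 116 mm along y, lid top 158 mm high; origin at the centre of its underside, z up, x from its spout (robot side) to its tag, turned up to 0.3 rad; the spout reaches 130 mm to -x at up to 173 mm height
- cap_c (a point): centre of the flat top of dispenser_c's black round push cap, 46 mm wide, 13 mm thick; at rest 216 mm above the counter, 20 mm to the dispenser's -x of its centre, 80 mm from its tag; it moves straight down with the cap
- pump_c (a joint): how far the cap of dispenser_c is pressed down (m): 0 at rest, 0.034 at the bottom; a spring returns it. It starts to give at 1 to 6 N and resists more with depth: half-way about 4 N for the one tired spring, 9 to 14 N for the two sound ones (bottom: at most 22 N)
- tag_c_top (a point): centre of the flat top of dispenser_c's white plastic tag: a head 22 mm along the dispenser's x, 42 mm along y, 8 mm thick, on a tongue that slides down in a dark steel holder, 60 mm to the dispenser's +x of its centre; 192 to 194 mm above the counter when up, 176 mm when its head sits on the holder
- tag_c (a joint): how far dispenser_c's tag is pushed down (m): 0 to 0.002 at the start (up), 0.018 fully down with its head on the holder; it slides with about 3 N of friction and stays where it is left
- bottle: closed clear water bottle with a green cap, 64 mm wide, 200 mm high, standing to the robot's left of the row; origin at the centre of its underside
- tumbler: glass tumbler standing upside down, 72 mm wide at the rim below, 95 mm high, to the robot's right of the row; origin at the centre of its underside
- mug: white mug, 76 mm wide, 85 mm high, handle to its +y, beyond the row; origin at the centre of its underside
- kettle: white kettle on its black base, 156 mm wide, 223 mm high, handle reaching 130 mm to its +y, at the far left; origin at the centre of its underside
Not all that is in view belongs to the job. Leave any red look-alike of the dispenser_a alone.

How it is judged:
On the way, in this order (a step that is already met when the one before it is completed fails the run):
1. the cap of the pump at the robot's left is pressed at least 11 mm down (((value of joint pump_a above 0.011 m and world y of dispenser_a above 0.115 m) or (value of joint pump_b above 0.011 m and world y of dispenser_b above 0.115 m) or (value of joint pump_c above 0.011 m and world y of dispenser_c above 0.115 m))), for 0.1 s.
2. the cap of the pump in the middle is pressed at least 11 mm down (((value of joint pump_a above 0.011 m and world y of dispenser_a between -0.115 and 0.115 m) or (value of joint pump_b above 0.011 m and world y of dispenser_b between -0.115 and 0.115 m) or (value of joint pump_c above 0.011 m and world y of dispenser_c between -0.115 and 0.115 m))), for 0.1 s.
3. the cap of the pump at the robot's right is pressed at least 11 mm down (((value of joint pump_a above 0.011 m and world y of dispenser_a below -0.115 m) or (value of joint pump_b above 0.011 m and world y of dispenser_b below -0.115 m) or (value of joint pump_c above 0.011 m and world y of dispenser_c below -0.115 m))), for 0.1 s.
4. the tag of the softest pump is pushed fully down (value of joint tag_b above 0.015 m), for 0.2 s.
At the end, for the whole second after the job is handed in: The softest pump's tag is at least 15 of its 18 mm down, the other tags less than 6 mm; all caps are back within 4 mm of the top; the dispensers stand upright (0.05 rad), at rest, within 20 mm of their start; bottle, tumbler, mug and kettle upright (0.15 rad), within 30 mm (value of joint tag_b above 0.015 m and value of joint each of tag_a, tag_c below 0.006 m and value of joint each of pump_a, pump_b, pump_c below 0.004 m and distance of each of dispenser_a, dispenser_b, dispenser_c from where it was at the start of the episode below 0.02 m and angle between each of dispenser_a, dispenser_b, dispenser_c's own z axis and vertical below 0.05 rad and linear speed of each of dispenser_a, dispenser_b, dispenser_c below 0.02 m/s and distance of each of bottle, tumbler, mug, kettle from where it was at the start of the episode below 0.03 m and angle between each of bottle, tumbler, mug, kettle's own z axis and vertical below 0.15 rad); the robot touches nothing.
It fails at once if the tag of a sound pump is pushed down (more than 8 mm) (value of joint any of tag_a, tag_c above 0.008 m).
It fails at once if a dispenser is lifted (15 mm), tipped (0.15 rad) or pushed out of place (30 mm) (height (world z) of any of dispenser_a, dispenser_b, dispenser_c above 0.015 m or angle between any of dispenser_a, dispenser_b, dispenser_c's own z axis and vertical above 0.15 rad or distance of any of dispenser_a, dispenser_b, dispenser_c from where it was at the start of the episode above 0.03 m).
It fails at once if the bottle, tumbler, mug or kettle is lifted, knocked over or moved more than 30 mm (distance of any of bottle, tumbler, mug, kettle from where it was at the start of the episode above 0.03 m or angle between any of bottle, tumbler, mug, kettle's own z axis and vertical above 0.35 rad or height (world z) of any of bottle, tumbler, mug, kettle above 0.015 m).
It also fails if it takes over 56 s, if anything falls off the work surface, if the arm or the gripper's body presses on something with over 40 N, if the wrist force passes 120 N, or if a joint passes its speed limit or range.

ROBOT

A 7-joint arm with a two-finger parallel gripper is mounted at the origin on the work surface. World frame = base frame: x ahead of the robot, y to its left, z up, the work surface at z = 0. Lengths are in m, angles in rad, forces in N, time in s.
With the tool pointing down it reaches from about 0.4 to 0.875 m from the base axis. Payload 19.3 kg.
Tool frame: the origin (TCP) lies on the centre line of the jaws, within the pads' length; the fingertips stand 11 mm ahead of it and the grasp point (between the pads) lies 8 mm behind it; z points along the fingers, y is the direction in which the jaws open and shut (so a half turn about z gives the same grasp; the last joint's range is limited). The gripper opens to 85 mm and grips with 20 to 120 N. Pads are 22 mm wide; open, the fingers measure 114 mm over their backs; the gripper's body (76 mm by 85 mm) begins 54 mm behind the grasp point. The pads swing forward as they close: fully open they stand 13 mm farther back than shut.
Start: joints at [-1.392, 0.521, -0.036, 1.599, 0.021, 1.021, -0.113], TCP at [0.154, 0.606, 0.242] pointing down, gripper open.
Joint ranges: [-2.91, 2.91], [-0.3, 2.13], [-1.5, 1.42], [0.17, 2.43], [-1.26, 4.41], [0.16, 1.93], [-2.52, 2.52]. Speed limits (rad/s): [1.89, 1.89, 2.39, 2.39, 3.01, 3.01, 3.01].

INTERFACE

Orientations are given as a unit quaternion [w, x, y, z].
In Python, from cell import * gives the robot as it stands. The module is installed in compiled form; this text tells all that it offers.
- The arm moves only by the tool step_arm, never from a script. Its argument "deltas" is a list of rows, each a list of 7 numbers: the gripper command: -1 is fully open, 1 is shut, values between are in proportion, then the shift along the tool's x, y, z in m, then the turn, a rotation vector about the tool's x, y, z in rad. A call has 1 to 12 rows; each row shifts and turns the pose as measured when the row begins, along the tool's axes as they then stand; what a row does not reach is not made up. A row lasts 1/10 s, in which the tool goes at most 50 mm and 8.59 degrees, less where a joint would pass 70% of its speed; a pose out of reach is approached as far as the arm can. A call with a gripper value outside its range is refused whole. The fingers move at their own pace and stop on an object; "squeeze" is the grip in N (left out, the last holds). Time passes only in rows, so rows that do not move let the fingers close. It gives the time, the measured TCP pose, the force and the opening at its end, in the units of the state.
- state(): the state, without advancing time (a new reading comes with each control period).
- capture(name): name is "scene" or "top" or "wrist"; returns a dict with "frame" (400x640x3 uint8, red, green, blue), "depth" (400x640 float32, m along the optical axis (not along the pixel's ray), 0 where there is no reading), "K" (3x3 intrinsics, pixels), "k1" (the pictures are not rectified: a ray, as slopes to the right and down, at radius r is drawn at 1 + k1 r^2 times it, then the intrinsics apply), "cam_to_world" (4x4, takes a point from camera to world coordinates); the wrist camera has in their place "hand_eye" (4x4, takes a point from camera to tool coordinates, whose origin is the TCP and whose axes are the flange's). Camera axes: x right, y down, z forward; pixel columns grow to the right and rows downward; lengths in m; the calibration is good to about 2 mm. A picture is of the moment at which its call begins: read the wrist's pose just before it.
- finish_job(): hands the job in, once; it reports no verdict.
Trained networks look in a picture, given as the dict that the camera call returned (one of the last four; its "shot" number tells which), for a name from the list of things; names that differ only in an ending like _2 or _b are one class to them, and where a whole thing is asked for, a point or a joint stands for the part that bears it (a point fixed in the world has none). Each returns a list of dicts, best first, with "confidence" (0 to 1); they miss things now and then, are a little off and sometimes report something else, mostly with a low value. They report only what shows in the picture. A call takes as long as a camera call. They do not tell look-alikes from the thing itself.
- spot_in(target, picture): "xyz" ([x, y, z] in m, in world coordinates, good to about 4 mm: the middle of the surface that is visible of it).
- masks_of(target, picture): "region" (400x640 bool, what is visible of it).
- landmark_of(target, picture): "xyz" ([x, y, z] in m, in world coordinates, good to about 4 mm: a listed point, or the origin of a listed thing).
The state is a dict: "t": time; "q": joint angles; "qd": joint speeds; "joint_efforts": joint torques, N m; "eef_pos": TCP position; "tool_rot": TCP orientation; "wrist_force": force on the tool from outside, world axes, zero at the start; "torque": the same for the moment, N m; "finger_gap": opening from 0.0 (shut) to 1.0 (fully open).
Only numpy, scipy, OpenCV 4.12 (cv2) and the standard library are available. Lean on these libraries where they do the work, as an engineer would, in place of code of your own. Each camera call takes 0.05 s, during which the arm holds its last target. There are 200 camera calls.

## Working session

There is one attempt and no reset: what is moved stays moved. The work goes in short steps, Python scripts to look and compute and a tool call to move; the robot and the scene stay as the last step left them, time stands still between calls to the robot, and variables do not carry over. Pictures are saved under pics/ and viewed, about 8 in all and at most 12, crops included, and the job is handed in when it is done.

Besides the shell and the picture viewer there is one more tool, called by a JSON object that holds its "op" and its "data". step_arm: Moves the arm, as the interface text tells. Its arguments: {"type":"object","properties":{"deltas":{"type":"array"},"squeeze":{"type":"number"}},"required":["deltas"]}

```bash
mkdir -p pics
cat > h.py <<'E'
from cell import *
import numpy as np, cv2
from scipy.spatial.transform import Rotation as R
def save(p,n): cv2.imwrite(f'pics/{n}.png',cv2.cvtColor(p['frame'],cv2.COLOR_RGB2BGR))
def pose():
    s=state(); w,x,y,z=s['tool_rot']; return np.array(s['eef_pos']),R.from_quat([x,y,z,w]).as_matrix(),s
def world(p,u,v,d,T=None):
    K=p['K']; x=(u-K[0,2])/K[0,0]; y=(v-K[1,2])/K[1,1]; X,Y=x,y
    for _ in range(8):
        f=1+p['k1']*(X*X+Y*Y); X,Y=x/f,y/f
    T=p['cam_to_world'] if T is None else T
    return (T@np.array([X*d,Y*d,d,1]))[:3]
E
python3 - <<'E'
from h import *
for n in ['top','scene']:
    p=capture(n); save(p,n)
    print(n,p['cam_to_world'].round(2).tolist())
    for t in ['cap_a','tag_a_top','dispenser_a','bottle','tumbler','mug','kettle']:
        print(t,[(np.round(d['xyz'],3).tolist(),round(d['confidence'],2)) for d in landmark_of(t,p)])
print(state())
E
```

```text
top [[0.02, -1.0, 0.07, 0.47], [-1.0, -0.01, 0.01, -0.07], [-0.01, -0.07, -1.0, 1.97], [0.0, 0.0, 0.0, 1.0]]
cap_a [([0.554, 0.251, 0.218], 0.66), ([0.361, -0.728, 0.214], 0.52), ([0.533, -0.216, 0.214], 0.42), ([0.504, 0.011, 0.219], 0.38), ([0.41, 0.602, -0.001], 0.23)]
tag_a_top [([0.584, 0.01, 0.191], 0.7), ([0.423, -0.783, 0.2], 0.6), ([0.614, -0.204, 0.19], 0.58), ([0.505, 0.011, 0.217], 0.29)]
dispenser_a [([0.55, -0.208, -0.001], 0.94), ([0.573, 0.252, 0.003], 0.93), ([0.379, -0.746, 0.002], 0.77)]
bottle [([0.554, 0.436, -0.001], 0.74), ([0.41, 0.601, 0.002], 0.47)]
tumbler [([0.492, -0.418, -0.003], 0.5), ([0.409, 0.6, 0.0], 0.33)]
mug [([0.77, -0.133, 0.001], 0.71)]
kettle [([0.41, 0.6, 0.0], 0.61)]
scene [[-0.44, 0.57, -0.69, 2.05], [0.9, 0.3, -0.32, 0.6], [0.02, -0.76, -0.64, 1.48], [0.0, 0.0, 0.0, 1.0]]
cap_a [([0.532, -0.218, 0.214], 0.48), ([0.501, 0.013, 0.222], 0.48), ([0.363, -0.726, 0.216], 0.42), ([0.554, 0.248, 0.214], 0.4)]
tag_a_top [([0.422, -0.784, 0.193], 0.47), ([0.611, -0.204, 0.195], 0.45)]
dispenser_a [([0.55, -0.213, 0.003], 0.9), ([0.377, -0.746, -0.0
[... 245 characters left out ...]
002], 0.55)]
{'t': 0.8, 'q': array([-1.39217466,  0.52138738, -0.0363133 ,  1.59944499,  0.02116477,
        1.02107475, -0.11278797]), 'qd': array([-0.00041602, -0.00188652, -0.00090448, -0.00189521, -0.00043081,
       -0.00053479, -0.000879  ]), 'joint_efforts': array([ 1.71542715e-04, -9.26796055e+01,  1.97853081e+00, -3.70224202e+01,
        1.82241434e-02,  2.10058264e-03,  2.03726700e-05]), 'eef_pos': array([0.1539246 , 0.60577917, 0.24231822]), 'tool_rot': array([-1.81359001e-05,  1.24109370e-01,  9.92268544e-01,  3.54644008e-05]), 'wrist_force': array([-0.58735911, -0.20054835,  0.70367582]), 'torque': array([-0.04062852,  0.02834997,  0.0357887 ]), 'finger_gap': 0.9973296436596188}
```

View pics/top.png

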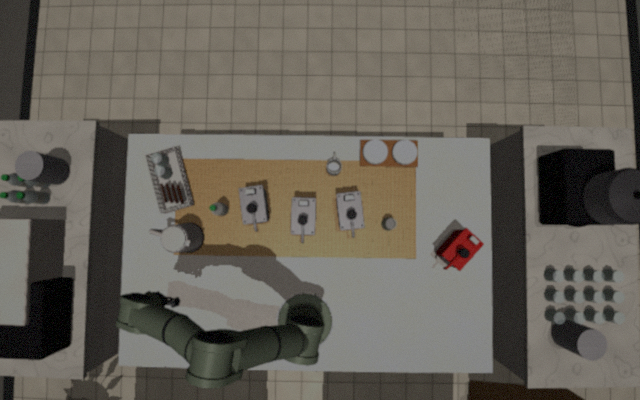

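View pics/scene.png

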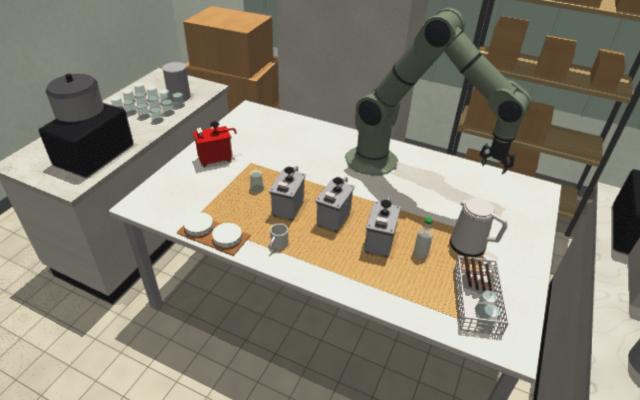

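The views show three grey dispensers (top image caps near (252,208), (303,218), (351,214)) and a red look-alike at (460,250), which I will leave alone. I'll rise first, then go above the left cap.

{"op": "step_arm", "data": {"deltas": [[1, 0, 0, -0.04, 0, 0, 0], [1, 0, 0, -0.04, 0, 0, 0], [1, -0.042, -0.022, -0.01, 0, 0, 0], [1, -0.042, -0.022, 0, 0, 0, 0], [1, -0.042, -0.022, 0, 0, 0, 0], [1, -0.042, -0.022, 0, 0, 0, 0], [1, -0.042, -0.022, 0, 0, 0, 0], [1, -0.042, -0.022, 0, 0, 0, 0], [1, -0.042, -0.022, 0, 0, 0, 0], [1, -0.042, -0.022, 0, 0, 0, 0]], "squeeze": 30}}

```text
t: 1.8
eef_pos: [0.441, 0.3482, 0.3359]
tool_rot: [-0.0, 0.118, 0.993, 0.001]
wrist_force: [0.3, 1.1, 0.2]
finger_gap: -0.001
```

```bash
cat > look.py <<'E'
from h import *
import sys
e,Rm,s=pose(); p=capture('wrist'); save(p,sys.argv[1])
T=np.eye(4);T[:3,:3]=Rm;T[:3,3]=e; T=T@p['hand_eye']
print('tcp',e.round(4),'x',Rm[:,0].round(3),'y',Rm[:,1].round(3),'z',Rm[:,2].round(3),'gap',s['finger_gap'])
for t in ['cap_a','tag_a_top','dispenser_a']:
    print(t,[(np.round(d['xyz'],3).tolist(),round(d['confidence'],2)) for d in landmark_of(t,p)])
for t in ['cap_a','tag_a_top']:
    for d in masks_of(t,p):
        v,u=np.nonzero(d['region']); dd=p['depth'][v,u]; k=dd>0
        if k.sum()<50: continue
        P=np.array([world(p,a,b,c,T) for a,b,c in zip(u[k],v[k],dd[k])])
        zt=np.percentile(P[:,2],90); Q=P[abs(P[:,2]-zt)<.006]
        print(t,'mask',round(d['confidence'],2),'px',int(u.mean()),int(v.mean()),'top mid',((Q.min(0)+Q.max(0))/2).round(4),'z',np.median(Q[:,2]).round(4),'ext',np.ptp(Q,0).round(3))
E
python3 look.py w1
```

```text
tcp [0.441  0.3482 0.3359] x [-0.972  0.235  0.001] y [0.235 0.972 0.002] z [-0.     0.003 -1.   ] gap -0.000517747794702342
cap_a [([0.502, 0.012, 0.212], 0.68), ([0.572, 0.257, 0.003], 0.43)]
tag_a_top []
dispenser_a [([0.524, 0.004, 0.001], 0.86), ([0.572, 0.255, 0.001], 0.62)]
cap_a mask 0.58 px 17 323 top mid [0.5035 0.0188 0.2137] z 0.2151 ext [0.045 0.034 0.007]
```

View pics/w1.png

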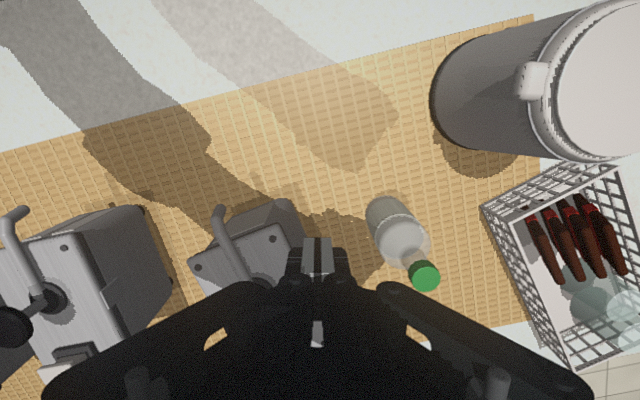

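The wrist camera faces back toward the base and shows the bottle near (420,270) and the middle cap near (17,323). The cap positions from the two fixed cameras agree within about 3 mm, so I'll go above the left cap.

{"op": "step_arm", "data": {"deltas": [[1, -0.033, -0.017, 0, 0, 0, 0], [1, -0.033, -0.017, 0, 0, 0, 0], [1, -0.033, -0.017, 0, 0, 0, 0], [1, -0.034, -0.017, 0, 0, 0, 0], [1, 0, 0, 0.04, 0, 0, 0], [1, 0, 0, 0.04, 0, 0, 0], [1, 0, 0, 0, 0, 0, 0]]}}

```text
t: 2.8
eef_pos: [0.5517, 0.2609, 0.2538]
tool_rot: [-0.001, 0.109, 0.994, 0.003]
wrist_force: [0.2, 0.8, -0.0]
finger_gap: -0.005
```

```bash
cat > fix.py <<'E'
from h import *
for n in ['top','scene']:
    p=capture(n)
    for t in ['cap_a','tag_a_top']:
        print(n,t,[(np.round(d['xyz'],3).tolist(),round(d['confidence'],2)) for d in landmark_of(t,p)])
        for d in masks_of(t,p):
            v,u=np.nonzero(d['region']); dd=p['depth'][v,u]; k=dd>0
            if k.sum()<8: continue
            P=np.array([world(p,a,b,c) for a,b,c in zip(u[k],v[k],dd[k])])
            zt=np.percentile(P[:,2],85); Q=P[abs(P[:,2]-zt)<.008]
            print('  mask',round(d['confidence'],2),((Q.min(0)+Q.max(0))/2).round(3),'z',zt.round(3),'n',len(Q))
p=capture('wrist'); e,Rm,s=pose(); print(e,s['wrist_force'],Rm[:,:2].round(3).tolist()); save(p,'w2')
E
python3 fix.py
python3 - <<'E'
import sys; sys.path.insert(0,'.')
from h import *
p=capture('scene'); c=p['frame'][150:290,240:450]; cv2.imwrite('pics/s2.png',cv2.cvtColor(cv2.resize(c,None,fx=3.5,fy=3.5,interpolation=cv2.INTER_CUBIC),cv2.COLOR_RGB2BGR))
E
```

```text
top cap_a [([0.53, -0.218, 0.212], 0.6), ([0.502, 0.009, 0.218], 0.37)]
  mask 0.6 [ 0.367 -0.725  0.217] z 0.219 n 60
  mask 0.6 [0.515 0.012 0.169] z 0.17 n 112
  mask 0.45 [ 0.536 -0.214  0.217] z 0.218 n 64
top tag_a_top [([0.424, -0.783, 0.2], 0.57), ([0.612, -0.205, 0.192], 0.54)]
  mask 0.55 [ 0.428 -0.778  0.196] z 0.197 n 33
scene cap_a [([0.504, 0.012, 0.22], 0.66), ([0.359, -0.726, 0.216], 0.57), ([0.534, -0.215, 0.22], 0.53), ([0.555, 0.248, 0.216], 0.49)]
  mask 0.44 [ 0.538 -0.211  0.216] z 0.217 n 50
  mask 0.44 [ 0.373 -0.726  0.218] z 0.219 n 30
  mask 0.42 [0.559 0.25  0.217] z 0.218 n 67
  mask 0.41 [0.507 0.013 0.217] z 0.217 n 55
scene tag_a_top [([0.612, -0.203, 0.195], 0.64), ([0.554, 0.246, 0.214], 0.64), ([0.423, -0.784, 0.2], 0.51)]
  mask 0.58 [ 0.615 -0.202  0.192] z 0.193 n 32
  mask 0.41 [0.507 0.013 0.217] z 0.217 n 55
[0.55386594 0.26088601 0.25830229] [-1.30601524  0.08794595  0.04554107] [[-0.976, 0.217], [0.218, 0.976], [-0.004, 0.011]]
```

View pics/s2.png

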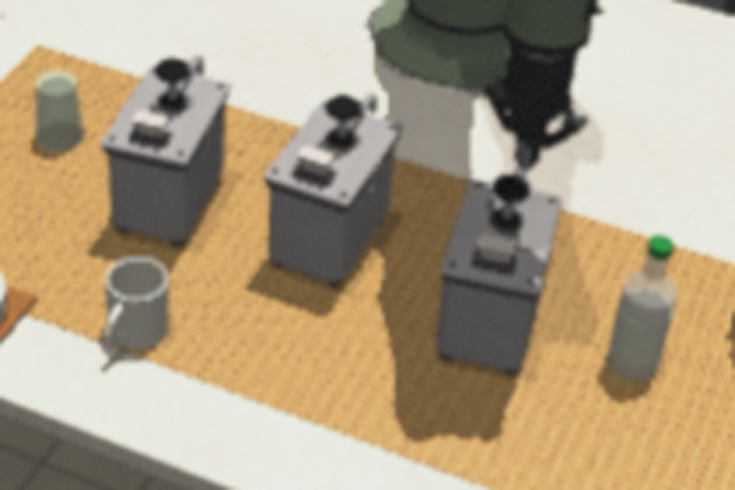

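The crop shows the gripper over the left dispenser's cap at (510,190), with the tags at (495,250), (315,163) and (150,125).

{"op": "step_arm", "data": {"deltas": [[1, -0.005, -0.011, 0, 0, 0, 0], [1, 0, 0, 0.014, 0, 0, 0], [1, 0, 0, 0.01, 0, 0, 0], [1, 0, 0, 0, 0, 0, 0]]}}

```text
t: 3.8
eef_pos: [0.5567, 0.2474, 0.232]
tool_rot: [0.002, 0.11, 0.994, 0.005]
wrist_force: [-0.6, -0.2, -0.2]
finger_gap: -0.001
```

{"op": "step_arm", "data": {"deltas": [[1, 0, 0, 0.006, 0, 0, 0], [1, 0, 0, 0.006, 0, 0, 0]]}}

```text
t: 4.0
eef_pos: [0.5571, 0.2476, 0.2197]
tool_rot: [0.003, 0.11, 0.994, 0.005]
wrist_force: [-3.3, -2.4, 9.7]
finger_gap: 0.0
```

{"op": "step_arm", "data": {"deltas": [[1, 0, 0, 0.006, 0, 0, 0], [1, 0, 0, 0.004, 0, 0, 0], [1, 0, 0, 0, 0, 0, 0]]}}

```text
t: 4.3
eef_pos: [0.5571, 0.2477, 0.2097]
tool_rot: [0.003, 0.11, 0.994, 0.005]
wrist_force: [-4.0, -1.9, 13.1]
finger_gap: 0.0
```

{"op": "step_arm", "data": {"deltas": [[1, 0, 0, 0, 0, 0, 0], [1, 0, 0, 0, 0, 0, 0]]}}

```text
t: 4.5
eef_pos: [0.5571, 0.2477, 0.2105]
tool_rot: [0.003, 0.11, 0.994, 0.005]
wrist_force: [-4.6, -3.1, 12.3]
finger_gap: -0.001
```

Left cap: about 12.3 N at 16.5 mm, which is a sound spring. Next is the middle one.

{"op": "step_arm", "data": {"deltas": [[1, 0, 0, -0.03, 0, 0, 0], [1, 0, 0, -0.03, 0, 0, 0], [1, 0, -0.04, 0, 0, 0, 0], [1, 0, -0.04, 0, 0, 0, 0], [1, 0, -0.04, 0, 0, 0, 0], [1, 0, -0.04, 0, 0, 0, 0], [1, 0, -0.04, 0, 0, 0, 0], [1, 0, -0.04, 0, 0, 0, 0], [1, 0, 0, 0, 0, 0, 0], [1, 0, 0, 0, 0, 0, 0]]}}

```text
t: 5.5
eef_pos: [0.5027, 0.0068, 0.2679]
tool_rot: [0.004, 0.108, 0.994, 0.006]
wrist_force: [0.1, 0.3, -0.0]
finger_gap: -0.001
```

```bash
python3 -c "
from h import *
e,Rm,s=pose(); print(e,Rm.round(3),s['wrist_force'])
for x,y in [(.5035,.012),(.533,-.216)]: print((Rm.T@(np.array([x,y,.235])-e)).round(4))
p=capture('scene')
for t in ['cap_a','tag_a_top','dispenser_a']: print(t,[(np.round(d['xyz'],3).tolist(),round(d['confidence'],2)) for d in landmark_of(t,p)])"
```

```text
[0.50270756 0.00680624 0.26787231] [[-0.977  0.214  0.009]
 [ 0.214  0.977  0.011]
 [-0.006  0.013 -1.   ]] [ 0.05443788  0.27650628 -0.03998489]
[0.0005 0.0048 0.0329]
[-0.0772 -0.2115  0.0306]
cap_a [([0.554, 0.247, 0.217], 0.56), ([0.363, -0.727, 0.217], 0.45), ([0.503, 0.014, 0.219], 0.42), ([0.532, -0.216, 0.218], 0.38)]
tag_a_top [([0.423, -0.782, 0.199], 0.57), ([0.55, -0.214, 0.002], 0.48), ([0.611, -0.204, 0.194], 0.47)]
dispenser_a [([0.526, 0.01, 0.006], 0.93), ([0.378, -0.746, -0.003], 0.9), ([0.572, 0.25, 0.005], 0.89), ([0.406, 0.601, 0.0], 0.63), ([0.552, -0.213, 0.004], 0.62)]
```

Left cap has sprung back and the row has not moved. Pressing the middle one.

{"op": "step_arm", "data": {"deltas": [[1, 0, 0.005, 0.016, 0, 0, 0], [1, 0, 0, 0.018, 0, 0, 0], [1, 0, 0, 0.007, 0, 0, 0], [1, 0, 0, 0.006, 0, 0, 0], [1, 0, 0, 0.006, 0, 0, 0], [1, 0, 0, 0.004, 0, 0, 0], [1, 0, 0, 0, 0, 0, 0]]}}

```text
t: 6.4
eef_pos: [0.506, 0.0173, 0.2096]
tool_rot: [0.005, 0.104, 0.995, 0.006]
wrist_force: [-1.9, -1.9, 4.1]
finger_gap: -0.0
```

{"op": "step_arm", "data": {"deltas": [[1, 0, 0, 0, 0, 0, 0], [1, 0, 0, 0, 0, 0, 0]]}}

```text
t: 6.6
eef_pos: [0.506, 0.0173, 0.2101]
tool_rot: [0.005, 0.104, 0.995, 0.006]
wrist_force: [-1.8, -1.2, 4.4]
finger_gap: -0.001
```

Middle: about 4.3 N at 17 mm, so this is the soft one. I'll check the right one too.

{"op": "step_arm", "data": {"deltas": [[1, 0, 0, -0.03, 0, 0, 0], [1, 0, 0, -0.03, 0, 0, 0], [1, -0.0123, -0.037, 0, 0, 0, 0], [1, -0.0123, -0.037, 0, 0, 0, 0], [1, -0.0123, -0.037, 0, 0, 0, 0], [1, -0.0123, -0.037, 0, 0, 0, 0], [1, -0.0123, -0.037, 0, 0, 0, 0], [1, -0.0123, -0.037, 0, 0, 0, 0], [1, 0, 0, 0, 0, 0, 0], [1, 0, 0, 0, 0, 0, 0]]}}

```text
t: 7.6
eef_pos: [0.5351, -0.2227, 0.272]
tool_rot: [0.008, 0.101, 0.995, 0.007]
wrist_force: [-0.0, 0.7, -0.1]
finger_gap: -0.001
```

```bash
python3 -c "
from h import *
e,Rm,s=pose(); print(e,Rm.round(3),s['wrist_force'])
for x,y in [(.533,-.216)]: print((Rm.T@(np.array([x,y,.235])-e)).round(4))
p=capture('scene')
for t in ['cap_a','tag_a_top','dispenser_a']: print(t,[(np.round(d['xyz'],3).tolist(),round(d['confidence'],2)) for d in landmark_of(t,p)])"
```

```text
[ 0.53512678 -0.22268522  0.27202996] [[-0.979  0.201  0.017]
 [ 0.202  0.979  0.013]
 [-0.015  0.016 -1.   ]] [-0.04879348  0.70695714 -0.10194805]
[0.004  0.0055 0.0371]
cap_a [([0.364, -0.727, 0.214], 0.64), ([0.554, 0.246, 0.213], 0.54), ([0.533, -0.216, 0.217], 0.4), ([0.504, 0.011, 0.22], 0.38), ([0.772, -0.136, 0.004], 0.19)]
tag_a_top [([0.612, -0.203, 0.195], 0.52), ([0.422, -0.782, 0.194], 0.45)]
dispenser_a [([0.55, -0.211, 0.002], 0.94), ([0.378, -0.745, 0.002], 0.89), ([0.524, 0.007, 0.002], 0.83)]
```

{"op": "step_arm", "data": {"deltas": [[1, 0.004, 0.005, 0.02, 0, 0, 0], [1, 0, 0, 0.018, 0, 0, 0], [1, 0, 0, 0.007, 0, 0, 0], [1, 0, 0, 0.006, 0, 0, 0], [1, 0, 0, 0.006, 0, 0, 0], [1, 0, 0, 0.004, 0, 0, 0], [1, 0, 0, 0, 0, 0, 0]]}}

```text
t: 8.5
eef_pos: [0.5347, -0.2118, 0.2129]
tool_rot: [0.01, 0.097, 0.995, 0.007]
wrist_force: [-5.3, 0.4, 8.5]
finger_gap: 0.001
```

{"op": "step_arm", "data": {"deltas": [[1, 0, 0, 0, 0, 0, 0], [1, 0, 0, 0, 0, 0, 0]]}}

```text
t: 8.7
eef_pos: [0.5348, -0.2117, 0.2143]
tool_rot: [0.01, 0.097, 0.995, 0.007]
wrist_force: [-5.1, -0.5, 7.6]
finger_gap: -0.004
```

{"op": "step_arm", "data": {"deltas": [[1, 0, 0, 0.005, 0, 0, 0], [1, 0, 0, 0.001, 0, 0, 0], [1, 0, 0, 0.001, 0, 0, 0]]}}

```text
t: 9.0
eef_pos: [0.535, -0.2118, 0.2099]
tool_rot: [0.011, 0.097, 0.995, 0.007]
wrist_force: [-5.6, 0.7, 9.8]
finger_gap: -0.002
```

{"op": "step_arm", "data": {"deltas": [[1, 0, 0, -0.03, 0, 0, 0], [1, 0, 0, -0.03, 0, 0, 0], [1, 0, 0, -0.03, 0, 0, 0], [1, -0.006, 0.04, 0, 0, 0, 0], [1, -0.006, 0.04, 0, 0, 0, 0], [1, -0.006, 0.04, 0, 0, 0, 0], [1, -0.006, 0.04, 0, 0, 0, 0], [1, -0.006, 0.04, 0, 0, 0, 0], [1, 0, 0, 0, 0, 0, 0], [1, 0, 0, 0, 0, 0, 0]]}}

```text
t: 10.0
eef_pos: [0.6047, -0.0132, 0.313]
tool_rot: [0.015, 0.097, 0.995, 0.007]
wrist_force: [-0.3, -1.3, -0.0]
finger_gap: -0.0
```

```bash
python3 look.py w3
python3 - <<'E'
from h import *
for n in ['top','scene']:
    p=capture(n)
    for t in ['cap_a','tag_a_top','dispenser_a']:
        print(n,t,[(np.round(d['xyz'],3).tolist(),round(d['confidence'],2)) for d in landmark_of(t,p) if abs(d['xyz'][1])<.1])
    # white pixels around the tag by colour and height
    f=p['frame'].astype(int); v,u=np.nonzero((p['depth']>0)); 
    P=[]
    Ti=np.linalg.inv(p['cam_to_world']); c=Ti@[.584,.01,.192,1]; x=c[:2]/c[2]; uv=(p['K']@[*x*(1+p['k1']*x@x),1])[:2].round().astype(int)
    for v in range(uv[1]-14,uv[1]+15):
        for u in range(uv[0]-14,uv[0]+15):
            w=world(p,u,v,p['depth'][v,u])
            if .186<w[2]<.198: P.append(w)
    P=np.array(P); print(n,uv,len(P), P.mean(0).round(4) if len(P) else '', P.min(0).round(3),P.max(0).round(3))
e,Rm,s=pose(); tilt=Rm.T@np.array([0,0,-1.]); print(Rm.round(3), 'turn', np.cross([0,0,1],tilt).round(4))
E
```

```text
tcp [ 0.6047 -0.0132  0.313 ] x [-0.981  0.192 -0.029] y [0.192 0.981 0.018] z [ 0.032  0.012 -0.999] gap -0.00017774189961565623
cap_a [([0.503, 0.009, 0.214], 0.98), ([0.532, -0.214, 0.22], 0.59)]
tag_a_top [([0.612, -0.208, 0.189], 0.56)]
dispenser_a [([0.552, -0.211, 0.003], 0.95), ([0.525, 0.008, 0.001], 0.68), ([0.571, 0.254, 0.002], 0.59)]
cap_a mask 0.92 px 626 69 top mid [0.5552 0.2316 0.2129] z 0.2128 ext [0.038 0.014 0.009]
cap_a mask 0.71 px 321 53 top mid [0.5037 0.012  0.2148] z 0.2156 ext [0.045 0.045 0.007]
cap_a mask 0.58 px 39 157 top mid [ 0.5326 -0.2105  0.2142] z 0.2155 ext [0.045 0.045 0.008]
tag_a_top mask 0.74 px 110 236 top mid [ 0.6118 -0.2024  0.1904] z 0.1916 ext [0.026 0.044 0.008]
top cap_a []
top tag_a_top []
top dispenser_a []Traceback (most recent call last):
  File "<stdin>", line 14, in <module>
    return umr_minimum(a, axis, None, out, keepdims, initial, where)
ValueError: zero-size array to reduction operation minimum which has no identity
```

View pics/w3.png

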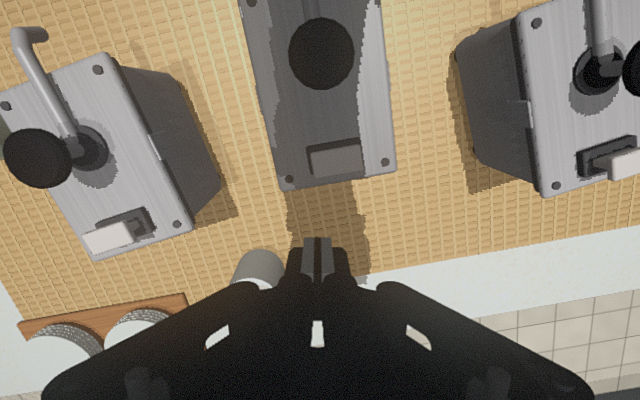

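The wrist view shows the middle pump's cap at (321,53) and its shaded tag at about (335,160). I'll measure that tag from depth.

Run:
```python
from h import *
e,Rm,s=pose(); p=capture('wrist')
T=np.eye(4);T[:3,:3]=Rm;T[:3,3]=e; T=T@p['hand_eye']
P=np.array([world(p,u,v,p['depth'][v,u],T) for v in range(125,195) for u in range(290,380) if p['depth'][v,u]>0])
Q=P[(P[:,2]>.184)&(P[:,2]<.2)]; m=(cv2.minAreaRect(Q[:,:2].astype(np.float32)*1000))
print(len(Q),Q.mean(0).round(4),np.median(Q[:,2]).round(4),m)
t=np.array([m[0][0]/1000,m[0][1]/1000,.215]); print('to go',(Rm.T@(t-e)).round(4),'turn',np.cross([0,0,1],Rm.T@np.array([0,0,-1.])).round(4))
```

```text
1356 [0.5829 0.0107 0.1928] 0.1929 ((583.5676879882812, 10.7085599899292), (41.99290466308594, 22.297203063964844), 89.21385192871094)
to go [0.0283 0.0188 0.0974] turn [ 0.0176  0.0284 -0.    ]
```

The tag top measures (0.5835, 0.0107, 0.193), which agrees with the fixed cameras. I'll level the tool and go above it.

{"op": "step_arm", "data": {"deltas": [[1, 0, 0, 0, 0.0176, 0.0284, 0], [1, 0.014, 0.009, 0.03, 0, 0, 0], [1, 0.012, 0.009, 0.03, 0, 0, 0], [1, 0, 0, 0.02, 0, 0, 0], [1, 0, 0, 0, 0, 0, 0], [1, 0, 0, 0, 0, 0, 0]]}}

```text
t: 11.15
eef_pos: [0.5825, 0.0083, 0.2317]
tool_rot: [0.001, 0.098, 0.995, -0.0]
wrist_force: [-0.9, -0.3, 0.4]
finger_gap: 0.004
```

```bash
python3 -c "
from h import *
e,Rm,s=pose(); print(e,Rm.round(3),s['wrist_force'])
print((Rm.T@(np.array([.5835,.0107,.204])-e)).round(4),np.cross([0,0,1],Rm.T@np.array([0,0,-1.])).round(4))"
```

```text
[0.58245583 0.00825883 0.23168193] [[-0.981  0.196  0.001]
 [ 0.196  0.981 -0.   ]
 [-0.001 -0.    -1.   ]] [-0.9474969  -0.32676651  0.43518358]
[-0.0005  0.0026  0.0277] [-0.0002  0.0012  0.    ]
```

{"op": "step_arm", "data": {"deltas": [[1, 0, 0.003, 0.012, 0, 0, 0], [1, 0, 0, 0.012, 0, 0, 0], [1, 0, 0, 0.006, 0, 0, 0], [1, 0, 0, 0.005, 0, 0, 0], [1, 0, 0, 0.004, 0, 0, 0]]}}

```text
t: 11.65
eef_pos: [0.5848, 0.0109, 0.1925]
tool_rot: [0.003, 0.099, 0.995, 0.0]
wrist_force: [-1.5, 1.2, 3.5]
finger_gap: 0.004
```

{"op": "step_arm", "data": {"deltas": [[1, 0, 0, 0.004, 0, 0, 0], [1, 0, 0, 0.003, 0, 0, 0], [1, 0, 0, 0.002, 0, 0, 0]]}}

```text
t: 11.95
eef_pos: [0.5864, 0.0109, 0.1866]
tool_rot: [0.005, 0.099, 0.995, 0.001]
wrist_force: [-14.8, 0.7, 48.2]
finger_gap: -0.003
```

The tag has bottomed out (sharp force rise at TCP z 0.187). Lifting clear.

{"op": "step_arm", "data": {"deltas": [[1, 0, 0, -0.004, 0, 0, 0], [1, 0, 0, -0.02, 0, 0, 0], [1, 0, 0, -0.04, 0, 0, 0], [1, 0, 0, -0.04, 0, 0, 0], [1, -0.04, -0.01, -0.03, 0, 0, 0], [1, -0.04, -0.01, 0, 0, 0, 0], [1, 0, 0, 0, 0, 0, 0], [1, 0, 0, 0, 0, 0, 0]]}}

```text
t: 12.75
eef_pos: [0.6611, -0.0256, 0.3266]
tool_rot: [0.006, 0.099, 0.995, 0.001]
wrist_force: [-0.5, 0.2, 0.2]
finger_gap: 0.003
```

```bash
python3 look.py w4
python3 - <<'E'
from h import *
e,Rm,s=pose(); p=capture('wrist'); print(s['wrist_force'])
T=np.eye(4);T[:3,:3]=Rm;T[:3,3]=e; T=T@p['hand_eye']
P=np.array([[*world(p,u,v,p['depth'][v,u],T),u,v] for v in range(0,400,2) for u in range(0,640,2) if p['depth'][v,u]>0])
for c in [(.5835,.0107),(.612,-.203)]:
    Q=P[np.hypot(P[:,0]-c[0],P[:,1]-c[1])<.008]; print('tag z',c,np.median(Q[:,2]) if len(Q) else None,len(Q))
p=capture('scene')
for t in ['cap_a','tag_a_top','dispenser_a']: print(t,[(np.round(d['xyz'],3).tolist(),round(d['confidence'],2)) for d in landmark_of(t,p)])
E
```

```text
tcp [ 0.6611 -0.0256  0.3266] x [-0.98   0.196 -0.012] y [0.196 0.981 0.003] z [ 0.013  0.001 -1.   ] gap 0.00291559643031398
cap_a [([0.53, -0.213, 0.218], 0.87)]
tag_a_top [([0.611, -0.209, 0.188], 0.64), ([0.496, -0.416, 0.002], 0.41)]
dispenser_a [([0.575, 0.254, 0.003], 0.92), ([0.524, 0.006, 0.003], 0.87), ([0.554, -0.211, -0.002], 0.56)]
cap_a mask 0.63 px 324 3 top mid [0.5233 0.0085 0.2132] z 0.2137 ext [0.008 0.026 0.008]
cap_a mask 0.63 px 624 2 top mid [0.567  0.2306 0.2076] z 0.2074 ext [0.008 0.006 0.006]
cap_a mask 0.62 px 42 81 top mid [ 0.5326 -0.2106  0.2144] z 0.2155 ext [0.046 0.044 0.008]
tag_a_top mask 0.79 px 112 173 top mid [ 0.6119 -0.2025  0.1901] z 0.1916 ext [0.026 0.043 0.007]
[-0.52873344 -0.38490228 -0.89481854]
tag z (0.5835, 0.0107) 0.1758175465642176 72
tag z (0.612, -0.203) 0.1917458725120329 64
cap_a [([0.501, 0.01, 0.218], 0.61), ([0.362, -0.728, 0.215], 0.61), ([0.554, 0.247, 0.215], 0.52), ([0.532, -0.212, 0.217], 0.48)]
tag_a_top [([0.609, -0.201, 0.195], 0.63), ([0.423, -0.788, 0.194], 0.44), ([0.524, 0.008, 0.004], 0.16)]
dispenser_a [([0.524, 0.011, 0.002], 0.97), ([0.551, -0.212, 0.002], 0.81), ([0.576, 0.25, 0.004], 0.81), ([0.377, -0.744, -0.0], 0.72), ([0.503, 0.012, 0.217], 0.66)]
```

View pics/w4.png

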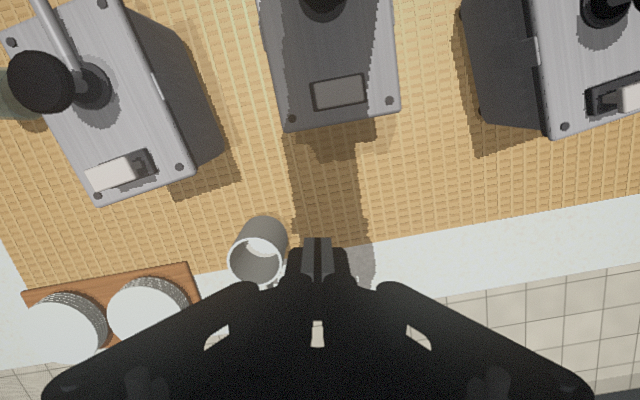

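The middle tag, at (338,92), is down at z 0.176. The right tag (115,172) and the left tag (630,95) are still up, all caps are back up, and nothing has moved. The robot is clear of everything, so I'm handing in.

```bash
python3 -c "
from cell import *
print(finish_job())"
```

```text
the job is handed in; nothing more can be done
None
```

The middle pump is the one with the tired spring, so I pushed its tag fully down and handed the job in at about 13 s. The hand-in reported no verdict.

| Pump | Force when pressed about half-way (16–17 mm) |
|---|---|
| Left | about 12.3 N |
| Middle | about 4.4 N |
| Right | about 9.8 N |

**Tag:** The middle tag's top was at z 0.193 m and is now at 0.176 m, which is its seat on the holder. The wrist force read 48 N at the bottom of that push, against the 120 N limit.

**Other tags and caps:** The right tag still measures z 0.192 m. The left tag looked up in the last wrist picture, but I took no height reading of it. All three caps measured back at about 0.216 m.

**Positions:** The dispensers read within about 4 mm of where they started, which is the network's error. The gripper was clear of everything, with about 0 N on the wrist. I did not re-measure the bottle, tumbler, mug and kettle at the end, but the arm passed well above them.

**Disagreements:** The network never found the left tag, and found the middle one only once. I placed the middle tag from wrist-camera depth instead, which agreed with that one detection within 1–2 mm.

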